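# Find and release the latched key on the outlet switch box

## Task

One of the four identical push-push keys on the bench's switch box was left latched down, so its outlet is still live and must be switched off before the grinder is worked on. With the fingertips tap each key lightly, in turn from the leftmost to the rightmost as seen from the robot, to feel which one is latched: do not push a raised key down far enough to latch, nor let the latched one out yet. Then lift off, press the latched key fully down and let it spring up so that all four stand raised; only touch the keys, and leave the things round the box where they lie.

Things in the scene. Friction and masses are not known exactly. Their poses are not given: they have to be found in the camera images.
- switch_box: Grey steel switch box with an aluminium top plate, bolted to the bench (it cannot move), 116 mm deep (x) x 212 mm wide (y), top plate 63 mm above the bench; bolted flanges end 124 mm either side of the middle, outlets 73 mm behind it. Origin: centre of its underside, on the bench; x points to its back with the outlets, y to its left end, z up; turned by up to 0.25 rad.
- key_row (a point): Fixed point of the box: middle of the row of four identical plain grey keys with black bezels, at the height of a raised key's top, 81 mm above the bench; axes as the box, the row runs along y, 44 mm from key to key. A cap is 36 mm (x) x 26 mm (y); its top is 18 mm above the top plate when raised, about 12 mm when latched, 6 mm when pressed to its stop (12 mm travel, straight down). A bezel 3 mm high surrounds each.
- key_1_place (a point): Fixed point of the box, not of the key: the place of the first (leftmost) key, at the middle of its cap's top face as it is when raised, 81 mm above the bench; axes as the box. It does not tell whether the key is latched. Exactly one key, any of the four, is latched at the start.
- key_2_place (a point): Fixed point of the box, not of the key: the place of the second from the left key, at the middle of its cap's top face as it is when raised, 81 mm above the bench; axes as the box. It does not tell whether the key is latched. A raised key (all alike) starts to move at about 1.5 N and needs about 3 N at 6 mm and 5 N at its stop, 12 mm down; pushed more than about 9 mm down and let go, it latches.
- key_3_place (a point): Fixed point of the box, not of the key: the place of the third from the left key, at the middle of its cap's top face as it is when raised, 81 mm above the bench; axes as the box. It does not tell whether the key is latched. The latched key (whichever it is) sits 6 mm down and resists at once: a push of 2 N moves it by 1 mm or less, a push of 4 N lets it go down.
- key_4_place (a point): Fixed point of the box, not of the key: the place of the fourth (rightmost) key, at the middle of its cap's top face as it is when raised, 81 mm above the bench; axes as the box. It does not tell whether the key is latched. A latched key pushed to its stop (12 mm below its raised place, 5 N) and let go springs up to its raised place.
- bushing: Loose dark steel bushing, 52 mm across, 16 mm high, beside the left end of the box, origin at the centre of its underside. Bystander: leave it.
- brass_part: Loose turned brass part, 36 mm across, 26 mm high, beside the right end of the box, origin at the centre of its underside. Bystander: leave it.
- bolt: Loose hexagon bolt, 21 x 53 x 19 mm, lying beside the left end of the box, origin at the centre of its underside. Bystander: leave it.

How it is judged:
By the outcome, as a careful person would: the job done as asked, in the order asked, and still so for the second after the job is handed in, with the robot touching nothing.
It also fails if it takes over 51 s, if anything falls off the work surface, if the arm or the gripper's body presses on something with over 40 N, if the wrist force passes 120 N, or if a joint passes its speed limit or range.

## Robot

A 6-joint arm with a two-finger parallel gripper is mounted at the origin on a cart in front of the work surface, level with it; the furniture and walls round the work are solid. World frame = base frame: x ahead of the robot, y to its left, z up, the work surface at z = 0. Lengths are in mm, angles in rad, forces in N, time in s.
With the tool pointing down it reaches from about 275 to 1000 mm from the base axis. Payload 8.4 kg.
Tool frame: the origin (TCP) lies at the very end of the fingers, on their centre line; the grasp point (between the pads) lies 19 mm behind it; x points along the fingers, y is the direction in which the jaws open and shut, and the axes are right-handed (so a half turn about x gives the same grasp; the last joint's range is limited). The gripper opens to 85 mm and grips with 20 to 120 N. Pads are 22 mm wide; open, the fingers measure 114 mm over their backs; the gripper's body (76 mm by 85 mm) begins 54 mm behind the grasp point. The pads swing forward as they close: fully open they stand 13 mm farther back than shut.
Start: joints at [1.197, 0.353, 1.633, -0, 1.155, -0.002], TCP at [227.057, 582.3, 231.281] pointing down, gripper open.
Joint ranges: [-2.63, 2.63], [-0.92, 2.1], [0.06, 2.66], [-1.3, 4.44], [0, 2.69], [-3.02, 3.02]. Speed limits (rad/s): [2.22, 2.22, 2.79, 3.14, 3.14, 3.14].

## Interface

Orientations are given as [roll, pitch, yaw] about the fixed x, y, z axes, in that order (R = Rz(yaw) Ry(pitch) Rx(roll)).
In Python, from rig import r, grab_frame, camera_params, sign_off gives the robot as it stands.
- The arm moves only by the tool drive_tool, never from a script. Its argument "rows" is one flat list of numbers, 7 for each row, row after row: the shift along the tool's x, y, z in mm, then the turn, a rotation vector about the tool's x, y, z in degrees, then the opening in per cent of the stroke, from 0 (shut) to 100 (fully open). In form: [x, y, z, rx, ry, rz, fingers, x, y, z, rx, ry, rz, fingers, ...]. A call has 1 to 10 rows; each row is the pose to reach, as a shift and turn from the pose measured when the call began, along the tool's axes at that moment; what a row does not reach only later rows make up. A row lasts 1/8 s, in which the tool goes at most 62.5 mm and 10.7 degrees, less where a joint would pass 70% of its speed; a pose out of reach is approached as far as the arm can. A call with a gripper value outside its range is refused whole. The fingers move at their own pace and stop on an object; "newtons" is the grip in N (left out, the last holds). Time passes only in rows, so rows that repeat a pose let the fingers close. It gives the time, the measured TCP pose, the force and the opening at its end, in the units of the state.
- r.sense(): the state, without advancing time (a new reading comes with each control period).
- grab_frame(name): name is "side" or "top" or "wrist"; returns the picture (400x640x3 uint8, red, green, blue); there is no depth.
- camera_params(name): a dict with "vertical_fov" (degrees; the focal length in pixels is half the picture's height over the tangent of half this angle, whatever the lens; pixels are square), "cx", "cy" (the principal point, pixels), "k1" (the pictures are not rectified: a ray, as slopes to the right and down, at radius r is drawn at 1 + k1 r^2 times it, then the intrinsics apply), "pose" (4x4, takes a point from camera to world coordinates); the wrist camera has in their place "tool_from_camera" (4x4, takes a point from camera to tool coordinates, whose origin is the TCP and whose axes are the tool frame's). Camera axes: x right, y down, z forward; pixel columns grow to the right and rows downward; lengths in mm; the calibration is good to about 2 mm. A picture is of the moment at which its call begins: read the wrist's pose just before it. camera_params takes no time and is no camera call.
- sign_off(): hands the job in, once; it reports no verdict.
The state is a dict: "clock": time; "qpos": joint angles; "qvel": joint speeds; "joint_efforts": joint torques, N m; "eef_pos": TCP position; "tcp_rot": TCP orientation; "contact_force": force on the tool from outside, world axes, zero at the start; "wrist_torque": the same for the moment, N m; "opening": opening from 0.0 (shut) to 1.0 (fully open).
Only numpy, scipy, OpenCV 4.12 (cv2) and the standard library are available. Lean on these libraries where they do the work, as an engineer would, in place of code of your own. Each camera call takes 0.05 s, during which the arm holds its last target.

## Working session

There is one attempt and no reset: what is moved stays moved. The work goes in short steps, Python scripts to look and compute and a tool call to move; the robot and the scene stay as the last step left them, time stands still between calls to the robot, and variables do not carry over. Pictures are saved under pics/ and viewed, and the job is handed in when it is done.

Besides the shell and the picture viewer there is one more tool, called after "Call:" in YAML: its name, and indented under it one key for each argument. drive_tool: Moves the arm, as the interface text tells. Its arguments: {"type":"object","properties":{"rows":{"type":"array","items":{"type":"number"}},"newtons":{"type":"number"}},"required":["rows"]}

```bash
mkdir -p pics; python3 - <<'E'
from rig import r, grab_frame, camera_params
import cv2
s=r.sense();print(s)
for n in("top","side","wrist"):
    p=camera_params(n);print(n,p)
for n in("top","side"):
    cv2.imwrite(f"pics/{n}0.png",grab_frame(n)[:,:,::-1])
E
```

```text
{'clock': 0.0, 'qpos': array([ 1.19662076e+00,  3.53643821e-01,  1.63417179e+00,  1.75826221e-05,
        1.15520161e+00, -2.40675323e-03]), 'qvel': array([-4.15582714e-05, -1.98076424e-04, -1.98780748e-03,  8.69256605e-05,
       -4.47062397e-04,  5.68254984e-04]), 'joint_efforts': array([-3.14116907e-03, -6.05254555e+01, -3.42043626e+01, -3.88328253e-04,
        9.87692998e-03,  6.63582938e-06]), 'eef_pos': array([226.85642901, 581.83998879, 230.54827872]), 'tcp_rot': array([-1.58448728,  1.56937167, -1.95626321]), 'contact_force': array([-1.04389043,  0.19679699,  0.40174515]), 'wrist_torque': array([ 0.08108767, -0.00749454, -0.04049932]), 'opening': 1.002264428259333}
top {'vertical_fov': 46.9238036709961, 'cx': 329.63898612218657, 'cy': 200.302298751864, 'k1': -0.02820500021746556, 'pose': array([[-2.61788725e-03, -9.83933038e-01,  1.78518691e-01,
         3.36797807e+02],
       [-9.99765952e-01, -1.25852908e-03, -2.15976426e-02,
         7.50562258e+01],
       [ 2.14753050e-02, -1.78533449e-01, -9.83699456e-01,
         9.22344291e+02],
       [ 0.00000000e+00,  0.00000000e+
[... 300 characters left out ...]
01, -9.14815113e-01,
         8.89440132e+02],
       [-9.21928958e-03, -9.24330909e-01, -3.81480505e-01,
         4.38654658e+02],
       [ 0.00000000e+00,  0.00000000e+00,  0.00000000e+00,
         1.00000000e+00]])}
wrist {'vertical_fov': 62.4317749988266, 'cx': 322.9411445810352, 'cy': 202.97188903870534, 'k1': 0.007905017031961318, 'tool_from_camera': array([[ 5.14625987e-05, -3.17509433e-01,  9.48255112e-01,
        -1.43186985e+02],
       [ 9.99999931e-01,  3.65023604e-04,  6.79520118e-05,
        -2.17506904e-01],
       [-3.67710904e-04,  9.48255043e-01,  3.17509430e-01,
        -8.19692319e+01],
       [ 0.00000000e+00,  0.00000000e+00,  0.00000000e+00,
         1.00000000e+00]])}
```

View pics/top0.png

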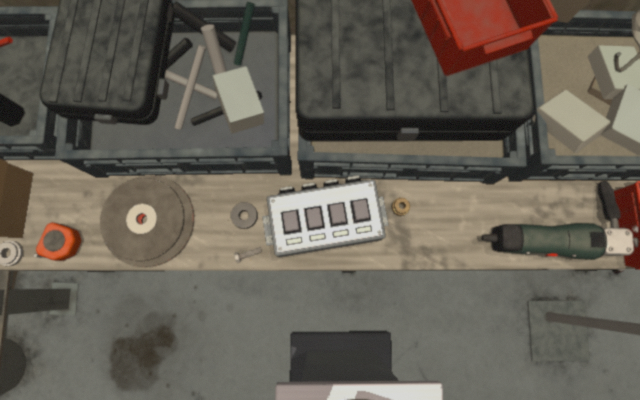

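View pics/side0.png

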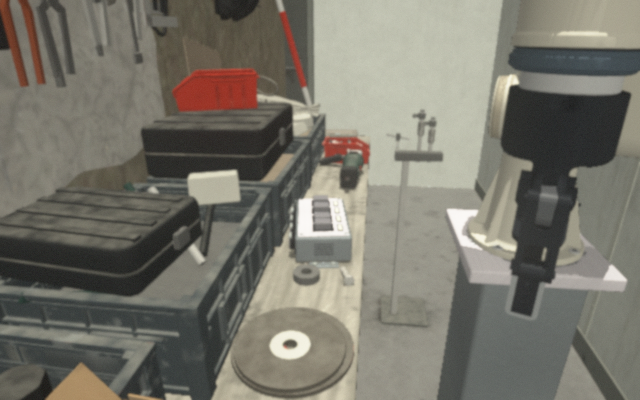

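```bash
cat > h.py <<'E'
import numpy as np, cv2
from rig import r, grab_frame, camera_params
def ray(p,T,u,v):
    f=200/np.tan(np.radians(p["vertical_fov"]/2))
    K=np.array([[f,0,p["cx"]],[0,f,p["cy"]],[0,0,1]])
    x=cv2.undistortPoints(np.array([[[u,v]]],float),K,np.array([p["k1"],0,0,0]))[0,0]
    return T[:3,3],T[:3,:3]@np.array([x[0],x[1],1])
def hit(p,T,u,v,z):
    o,d=ray(p,T,u,v);return o+d*(z-o[2])/d[2]
def proj(p,T,X):
    f=200/np.tan(np.radians(p["vertical_fov"]/2))
    K=np.array([[f,0,p["cx"]],[0,f,p["cy"]],[0,0,1]])
    Ti=np.linalg.inv(T)
    return cv2.projectPoints(np.atleast_2d(np.array(X,float)),cv2.Rodrigues(Ti[:3,:3])[0],Ti[:3,3],K,np.array([p["k1"],0,0,0]))[0][:,0]
E
python3 - <<'E'
import cv2
im=cv2.imread("pics/top0.png")[165:275,225:425]
cv2.imwrite("pics/top0z.png",cv2.resize(im,(800,440),interpolation=cv2.INTER_CUBIC))
E
```

```text
(no output)
```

View pics/top0z.png

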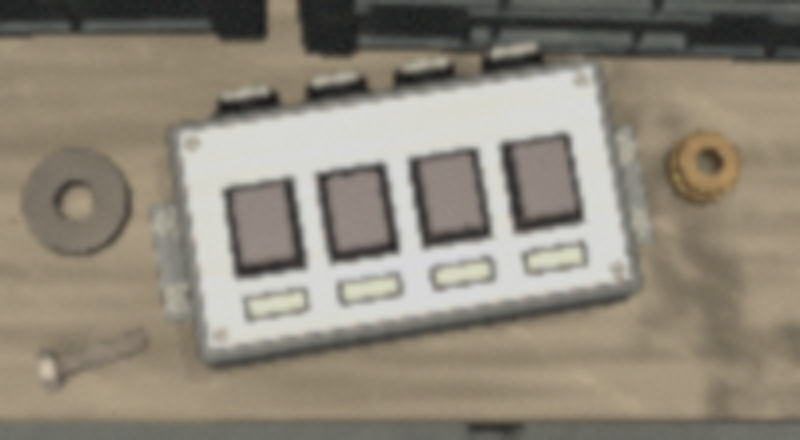

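```bash
python3 - <<'E'
from h import *
p=camera_params("top");T=p["pose"]
H=lambda x,y,z:hit(p,T,225+(x+.5)/4-.5,165+(y+.5)/4-.5,z)
c=[H(*q,63) for q in((175,126),(600,63),(637,285),(207,355))]
for a in c:print(a)
print("centre",np.mean(c,0))
d=c[0]-c[1]+c[3]-c[2];print("yaw",np.arctan2(-d[0],d[1]),np.linalg.norm(c[0]-c[1]),np.linalg.norm(c[3]-c[0]))
for q in((264,226),(358,211),(448,196),(541,181)):print(H(*q,66))
for n,q in dict(bush=(77,200),bolt1=(45,370),bolt2=(145,340),brass=(705,165),edge=(400,418),crate=(400,45)).items():print(n,H(*q,10))
E
```

```text
[500.64291028 172.25029352  63.        ]
[531.65345762 -30.10416699  63.        ]
[425.07760391 -45.3701497   63.        ]
[392.63267794 155.21177649  63.        ]
centre [462.50166244  62.99693833  63.        ]
yaw 0.15619974806463752 204.71683304642642 109.34587945572241
[452.51888981 129.36468555  66.        ]
[459.62791345  85.44021943  66.        ]
[466.76594006  43.18477701  66.        ]
[473.93813742  -0.70567988  66.        ]
bush [473.10282369 226.27021406  10.        ]
bolt1 [388.75635178 239.44166878  10.        ]
bolt2 [403.44679896 190.77330502  10.        ]
brass [491.13038965 -88.62241921  10.        ]
edge [365.23561784  65.21568931  10.        ]
crate [552.79936589  65.08361777  10.        ]
```

```bash
cat >> h.py <<'E'
from scipy.spatial.transform import Rotation as Ro
def pose():
    s=r.sense();T=np.eye(4);T[:3,:3]=Ro.from_euler("xyz",s["tcp_rot"]).as_matrix();T[:3,3]=s["eef_pos"];return T,s
def want(yaw,sg=1):
    x=np.array([0,0,-1.]);y=sg*np.array([np.cos(yaw),np.sin(yaw),0]);return np.stack([x,y,np.cross(x,y)],1)
def move(pos,Rw=None):
    T,s=pose();R=T[:3,:3]
    sh=R.T@(np.array(pos)-T[:3,3]);rv=Ro.from_matrix(R.T@(Rw if Rw is not None else R)).as_rotvec(degrees=True)
    return np.round(sh,1),np.round(rv,1)
E
python3 - <<'E'
from h import *
np.set_printoptions(suppress=True,precision=3)
T,s=pose();print(T)
for sg in(1,-1):print(move([452.5,129.4,180],want(.156,sg)))
E
```

```text
[[ -0.      0.363   0.932 226.907]
 [ -0.001   0.932  -0.363 581.888]
 [ -1.     -0.001   0.    230.617]
 [  0.      0.      0.      1.   ]]
(array([  51.1, -339.6,  374.6]), array([59.8,  0. ,  0.1]))
(array([  51.1, -339.6,  374.6]), array([-120.2,   -0.1,    0. ]))
```

Call:
drive_tool:
  rows: [4,-34,37,7,0,0,0,10,-76,84,15,0,0,0,16,-118,131,23,0,0,0,22,-160,178,31,0,0,0,28,-202,225,39,0,0,0,34,-246,272,47,0,0,0,40,-292,324,54,0,0,0,40,-340,375,59.8,0,0,0,40,-340,375,59.8,0,0,0,40,-340,375,59.8,0,0,0]

```text
clock: 1.35
eef_pos: [453.0, 127.5, 190.8]
tcp_rot: [-0.745, 1.569, -2.163]
contact_force: [0.1, -0.0, 0.2]
opening: 0.003
```

```bash
python3 - <<'E'
from h import *
np.set_printoptions(suppress=True,precision=3)
T,s=pose();print(T,s)
cv2.imwrite("pics/wrist1.png",grab_frame("wrist")[:,:,::-1])
p=camera_params("wrist");Tc=T@p["tool_from_camera"]
for q in((452.5,129.4,66),(459.6,85.4,66),(466.8,43.2,66),(473.9,-.7,66)):print(proj(p,Tc,q))
E
```

```text
[[ -0.001   0.988   0.152 453.02 ]
 [ -0.001   0.152  -0.988 127.507]
 [ -1.     -0.001   0.001 190.82 ]
 [  0.      0.      0.      1.   ]] {'clock': 1.35, 'qpos': array([ 0.272,  0.161,  1.994, -0.001,  0.988,  0.12 ]), 'qvel': array([ 0.045, -0.002,  0.007,  0.012,  0.003,  0.023]), 'joint_efforts': array([ -1.761, -42.398, -30.606,  -0.223,  -0.037,  -0.335]), 'eef_pos': array([453.02 , 127.507, 190.82 ]), 'tcp_rot': array([-0.745,  1.569, -2.163]), 'contact_force': array([ 0.079, -0.006,  0.242]), 'wrist_torque': array([-0.053,  0.008,  0.019]), 'opening': 0.0032107641228773156}
[[323.252 191.519]]
[[323.596 239.562]]
[[324.312 281.55 ]]
[[324.596 321.451]]
```

View pics/wrist1.png

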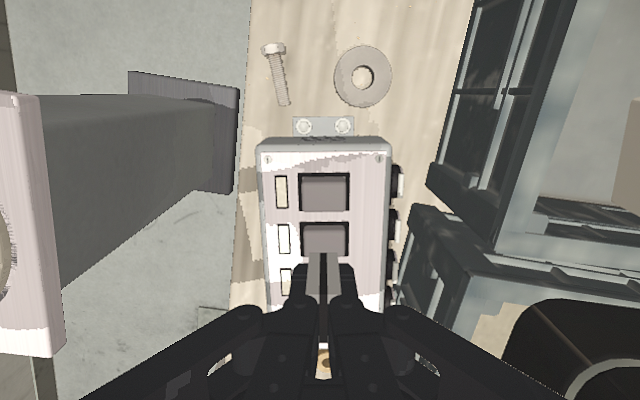

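Call:
drive_tool:
  rows: [50,0,-2,0,0,0,0,95,0,-2,0,0,0,0,102,0,-2,0,0,0,0,102,0,-2,0,0,0,0,102,0,-2,0,0,0,0]

```text
clock: 2.02
eef_pos: [453.3, 131.0, 90.4]
tcp_rot: [1.179, 1.569, -0.237]
contact_force: [-0.5, 0.1, -0.5]
opening: 0.002
```

```bash
python3 - <<'E'
from h import *
np.set_printoptions(suppress=True,precision=3)
T,s=pose();print(s["eef_pos"],s["contact_force"],s["wrist_torque"],move([452.5,129.4,81],want(.156)))
cv2.imwrite("pics/wrist2.png",grab_frame("wrist")[:,:,::-1])
cv2.imwrite("pics/top2.png",cv2.resize(grab_frame("top")[140:290,225:425,::-1],(800,600)))
E
```

```text
[453.31  131.021  90.404] [-0.512  0.116 -0.475] [ 0.015 -0.011 -0.024] (array([ 9.4, -1.1,  1.5]), array([-0.1,  0. , -0.1]))
```

View pics/wrist2.png

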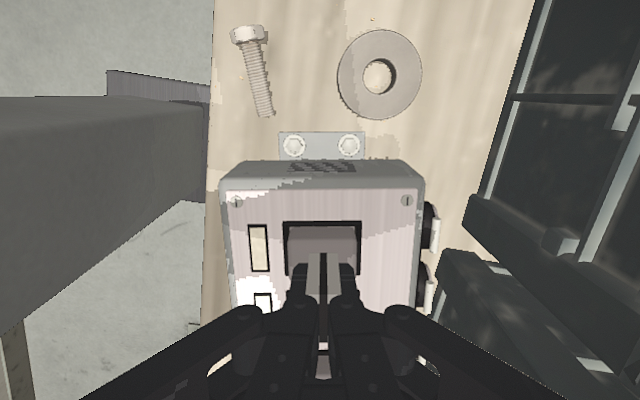

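View pics/top2.png

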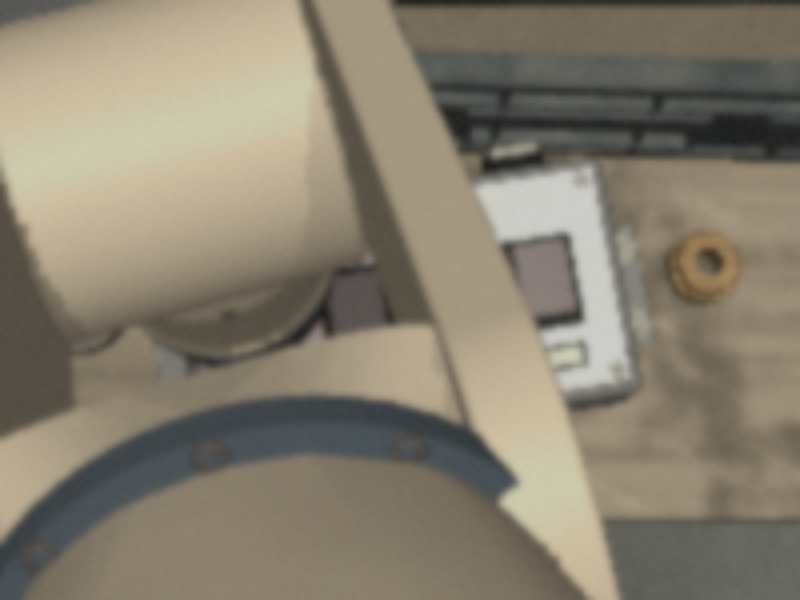

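Call:
drive_tool:
  rows: [6,-1,1,0,0,0,0,6,-1,1,0,0,0,0,6,-1,1,0,0,0,0,6,-1,1,0,0,0,0]

```text
clock: 2.62
eef_pos: [452.4, 129.6, 84.3]
tcp_rot: [1.178, 1.569, -0.24]
contact_force: [-1.1, 0.4, -0.4]
opening: -0.004
```

Call:
drive_tool:
  rows: [3,0,0,0,0,0,0,5,0,0,0,0,0,0,5,0,0,0,0,0,0,5,0,0,0,0,0,0]

```text
clock: 3.12
eef_pos: [452.5, 129.6, 79.3]
tcp_rot: [1.207, 1.569, -0.21]
contact_force: [1.0, -0.6, 1.3]
opening: -0.005
```

Call:
drive_tool:
  rows: [1.5,0,0,0,0,0,0,1.5,0,0,0,0,0,0,1.5,0,0,0,0,0,0]

```text
clock: 3.5
eef_pos: [452.5, 129.6, 77.8]
tcp_rot: [1.182, 1.569, -0.235]
contact_force: [-0.1, -0.1, 2.3]
opening: -0.001
```

```bash
python3 - <<'E'
from h import *
for i in range(4):
    s=r.sense();print(s["clock"],s["eef_pos"].round(2),s["contact_force"].round(2));grab_frame("side")
cv2.imwrite("pics/w3.png",grab_frame("wrist")[:,:,::-1])
E
```

```text
3.5 [452.5  129.61  77.84] [-0.07 -0.12  2.3 ]
3.55 [452.48 129.62  77.84] [-0.74 -0.16  2.83]
3.6 [452.53 129.63  77.85] [-0.04  0.09  2.34]
3.65 [452.5  129.61  77.83] [0.79 0.49 2.13]
```

View pics/w3.png

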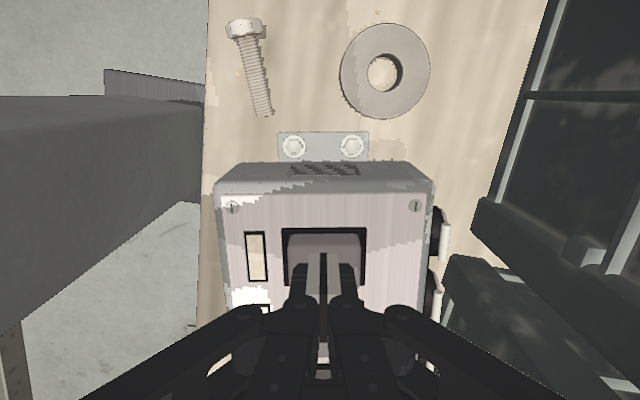

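Call:
drive_tool:
  rows: [-10,0,0,0,0,0,0,-10,0,0,0,0,0,0,-10,0,22,0,0,0,0,-10,0,44,0,0,0,0,-10,0,44,0,0,0,0,-6,0,44,0,0,0,0,-6,0,44,0,0,0,0]

```text
clock: 4.62
eef_pos: [458.9, 86.6, 83.5]
tcp_rot: [1.073, 1.57, -0.343]
contact_force: [-0.2, -0.9, -0.0]
opening: -0.001
```

Down to 79.3, then 77.8, on key 2.

Call:
drive_tool:
  rows: [2.5,0.5,1,0,0,0,0,4.2,0.5,1,0,0,0,0,5.7,0.5,1,0,0,0,0,5.7,0.5,1,0,0,0,0,5.7,0.5,1,0,0,0,0]

```text
clock: 5.25
eef_pos: [459.6, 85.7, 77.8]
tcp_rot: [1.08, 1.57, -0.337]
contact_force: [-0.5, -0.4, 0.7]
opening: -0.001
```

```bash
python3 - <<'E'
from h import *
for i in range(4):
    s=r.sense();print(s["clock"],s["eef_pos"].round(2),s["contact_force"].round(2));grab_frame("side")
E
```

```text
5.25 [459.58  85.69  77.84] [-0.53 -0.36  0.73]
5.3 [459.58  85.68  77.85] [-0.12 -0.26 -0.02]
5.35 [459.57  85.71  77.84] [ 0.95  0.65 -0.17]
5.4 [459.58  85.68  77.87] [-0.12  0.63 -0.23]
```

Call:
drive_tool:
  rows: [1.2,0,0,0,0,0,0,2.3,0,0,0,0,0,0,2.3,0,0,0,0,0,0,2.3,0,0,0,0,0,0]

```text
clock: 5.95
eef_pos: [459.6, 85.7, 75.5]
tcp_rot: [1.06, 1.57, -0.357]
contact_force: [0.3, 0.7, -0.4]
opening: 0.003
```

Call:
drive_tool:
  rows: [0.5,0,0,0,0,0,0,0.5,0,0,0,0,0,0]

```text
clock: 6.2
eef_pos: [459.6, 85.7, 75.1]
tcp_rot: [1.111, 1.57, -0.305]
contact_force: [0.0, 0.3, 0.6]
opening: -0.003
```

Call:
drive_tool:
  rows: [0.4,0,0,0,0,0,0,0.4,0,0,0,0,0,0]

```text
clock: 6.45
eef_pos: [459.6, 85.7, 74.7]
tcp_rot: [1.14, 1.57, -0.276]
contact_force: [-1.8, 0.2, 1.6]
opening: -0.005
```

```bash
python3 - <<'E'
from h import *
for i in range(4):
    s=r.sense();print(s["clock"],s["eef_pos"].round(2),s["contact_force"].round(2));grab_frame("side")
E
```

```text
6.45 [459.64  85.71  74.69] [-1.81  0.16  1.58]
6.5 [459.6   85.69  74.68] [0.24 0.15 1.8 ]
6.55 [459.61  85.7   74.69] [-0.42 -0.46  1.36]
6.6 [459.57  85.7   74.67] [-1.11  0.21  1.58]
```

Call:
drive_tool:
  rows: [-13,0,0,0,0,0,0,-13,0,0,0,0,0,0,-13,0,22,0,0,0,0,-13,0,43,0,0,0,0,-13,0,43,0,0,0,0,-9,0,43,0,0,0,0,-9,0,43,0,0,0,0]

```text
clock: 7.52
eef_pos: [465.8, 43.7, 83.3]
tcp_rot: [0.814, 1.57, -0.602]
contact_force: [0.3, -0.3, 0.3]
opening: -0.001
```

```bash
python3 - <<'E'
from h import *
print(move([466.8,43.2,77.8],want(.156)))
E
```

```text
(array([5.5, 0.9, 0.6]), array([-0.1,  0. , -0. ]))
```

Call:
drive_tool:
  rows: [2.3,0.9,0.5,0,0,0,0,4,0.9,0.5,0,0,0,0,5.5,0.9,0.5,0,0,0,0,5.5,0.9,0.5,0,0,0,0,5.5,0.9,0.5,0,0,0,0]

```text
clock: 8.15
eef_pos: [466.9, 43.4, 77.9]
tcp_rot: [1.083, 1.57, -0.333]
contact_force: [-0.1, 2.3, 1.9]
opening: 0.002
```

```bash
python3 - <<'E'
from h import *
for i in range(3):
    s=r.sense();print(s["clock"],s["eef_pos"].round(2),s["contact_force"].round(2));grab_frame("side")
E
```

```text
8.15 [466.9   43.39  77.92] [-0.11  2.3   1.93]
8.2 [466.9   43.36  77.94] [-0.39  1.56  1.14]
8.25 [466.92  43.38  77.96] [0.58 2.04 1.87]
```

Call:
drive_tool:
  rows: [-10,0,0,0,0,0,0,-10,0,0,0,0,0,0,-10,0,22,0,0,0,0,-10,0,44,0,0,0,0,-10,0,44,0,0,0,0,-6,0,44,0,0,0,0,-6,0,44,0,0,0,0]

```text
clock: 9.18
eef_pos: [473.2, 0.4, 83.6]
tcp_rot: [-1.269, 1.571, -2.685]
contact_force: [-0.2, 0.4, -0.4]
opening: -0.002
```

```bash
python3 - <<'E'
from h import *
print(move([473.9,-.7,77.8],want(.156)))
E
```

```text
(array([5.8, 0.5, 1.2]), array([-0.1,  0. ,  0. ]))
```

Call:
drive_tool:
  rows: [0,0.5,1,0,0,0,0,0,0.5,1,0,0,0,0,2.3,0.5,1,0,0,0,0,4.3,0.5,1,0,0,0,0,5.8,0.5,1,0,0,0,0,5.8,0.5,1,0,0,0,0,5.8,0.5,1,0,0,0,0]

```text
clock: 10.05
eef_pos: [473.9, -0.4, 77.8]
tcp_rot: [-1.471, 1.571, -2.887]
contact_force: [1.3, 2.2, 2.0]
opening: 0.002
```

```bash
python3 - <<'E'
from h import *
for i in range(3):
    s=r.sense();print(s["clock"],s["eef_pos"].round(2),s["contact_force"].round(2),s["wrist_torque"].round(2));grab_frame("side")
cv2.imwrite("pics/w4.png",grab_frame("wrist")[:,:,::-1])
E
```

```text
10.05 [ 4.7393e+02 -4.4000e-01  7.7810e+01] [1.33 2.23 1.98] [ 0.25 -0.02  0.01]
10.1 [ 4.7399e+02 -4.3000e-01  7.7840e+01] [0.32 1.85 1.68] [ 0.26 -0.06  0.02]
10.15 [ 4.7396e+02 -4.7000e-01  7.7830e+01] [1.36 1.43 2.42] [ 0.27 -0.08 -0.01]
```

View pics/w4.png

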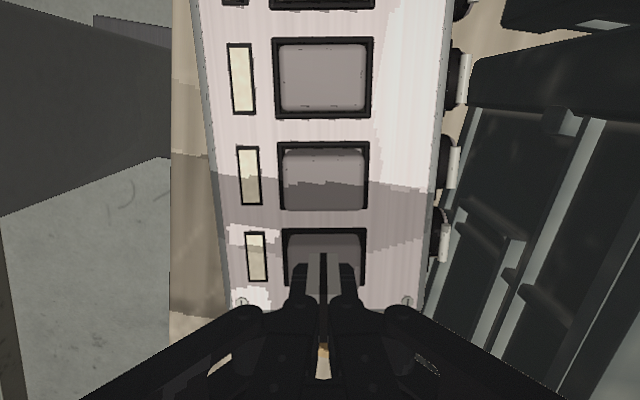

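Call:
drive_tool:
  rows: [-14,0,0,0,0,0,0,-18,0,0,0,0,0,0,-18,0,-22,0,0,0,0,-18,0,-55,0,0,0,0,-18,0,-87,0,0,0,0,-18,0,-87,0,0,0,0,-18,0,-87,0,0,0,0]

```text
clock: 11.12
eef_pos: [460.6, 85.2, 96.0]
tcp_rot: [0.577, 1.57, -0.838]
contact_force: [-0.0, -1.1, -0.0]
opening: 0.001
```

```bash
python3 - <<'E'
from h import *
print(move([459.6,85.4,75.5],want(.156)))
E
```

```text
(array([20.5, -1. , -0.4]), array([-0.,  0., -0.]))
```

Call:
drive_tool:
  rows: [0,-1,-0.4,0,0,0,0,10,-1,-0.4,0,0,0,0,19,-1,-0.4,0,0,0,0,22,-1,-0.4,0,0,0,0,24,-1,-0.4,0,0,0,0,26,-1,-0.4,0,0,0,0,26,-1,-0.4,0,0,0,0,26,-1,-0.4,0,0,0,0]

```text
clock: 12.12
eef_pos: [459.4, 85.4, 70.1]
tcp_rot: [-0.18, 1.57, -1.595]
contact_force: [-2.5, -2.9, 4.7]
opening: 0.005
```

Call:
drive_tool:
  rows: [1,0,0,0,0,0,0,1,0,0,0,0,0,0,1,0,0,0,0,0,0]

```text
clock: 12.5
eef_pos: [459.4, 85.4, 69.1]
tcp_rot: [-0.158, 1.57, -1.573]
contact_force: [-1.8, -2.9, 4.9]
opening: -0.002
```

Call:
drive_tool:
  rows: [0.7,0,0,0,0,0,0,0.7,0,0,0,0,0,0]

```text
clock: 12.75
eef_pos: [459.5, 85.4, 69.0]
tcp_rot: [0.152, 1.57, -1.263]
contact_force: [-5.1, -2.6, 14.3]
opening: -0.002
```

At the stop (14 N, z no longer falling). Lift straight up.

Call:
drive_tool:
  rows: [-8,0,0,0,0,0,0,-30,0,0,0,0,0,0,-70,0,0,0,0,0,0,-110,0,0,0,0,0,0,-110,0,0,0,0,0,0,-110,0,-40,0,0,0,0,-110,0,-80,0,0,0,0,-110,0,-80,0,0,0,0]

```text
clock: 13.75
eef_pos: [446.5, 166.4, 178.1]
tcp_rot: [-2.09, 1.57, 2.781]
contact_force: [0.9, -0.6, 0.4]
opening: 0.0
```

```bash
python3 - <<'E'
from h import *
s=r.sense();print(s["eef_pos"],s["contact_force"])
cv2.imwrite("pics/w5.png",grab_frame("wrist")[:,:,::-1])
cv2.imwrite("pics/s5.png",cv2.resize(grab_frame("side")[180:300,260:420,::-1],(800,600)))
E
```

```text
[446.49661738 166.42709291 178.09302539] [ 0.8789493  -0.59561835  0.35419145]
```

View pics/w5.png

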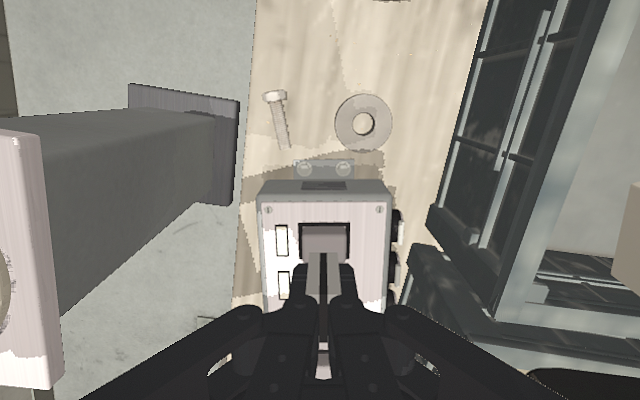

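View pics/s5.png

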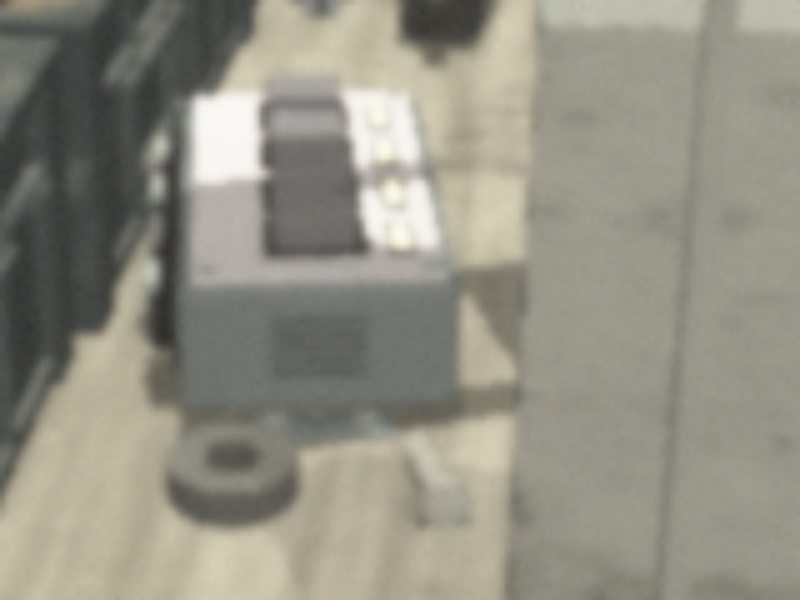

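Wrist picture shows key 1 only (bezel about (300–350, 222–260)). The side view is too coarse, so I'll look down on all four from the right end.

Call:
drive_tool:
  rows: [0,0,50,0,0,0,0,0,0,100,0,0,0,0,0,0,150,0,0,0,0,10,0,200,0,0,0,0,20,0,215,0,0,0,0,20,0,215,0,0,0,0,20,0,215,0,0,0,0]

```text
clock: 14.72
eef_pos: [479.9, -47.1, 158.2]
tcp_rot: [-1.49, 1.569, -2.904]
contact_force: [-0.3, 0.6, -0.7]
opening: -0.001
```

```bash
python3 - <<'E'
from h import *
T,s=pose()
im=grab_frame("wrist")[:,:,::-1];cv2.imwrite("pics/w6.png",cv2.resize(im[:320,200:460],(650,600) if 0 else (487,600),interpolation=cv2.INTER_CUBIC))
p=camera_params("wrist");Tc=T@p["tool_from_camera"]
ax=np.array([np.cos(.156),np.sin(.156),0]);ay=np.array([-ax[1],ax[0],0])
for k in((452.5,129.4),(459.6,85.4),(466.8,43.2),(473.9,-.7)):
  for z in(81,75):
    c=np.array([*k,z]);print(z,*[((proj(p,Tc,c+a*18*ax+b*13*ay)[0]-[200,0])*1.875).round(0) for a,b in((-1,1),(1,1),(1,-1),(-1,-1))])
E
```

```text
81 [ 170. -244.] [ 299. -244.] [ 295. -130.] [ 173. -130.]
75 [ 172. -231.] [ 297. -231.] [ 293. -121.] [ 174. -121.]
81 [175. -55.] [294. -55.] [291.  42.] [177.  41.]
75 [177. -49.] [292. -49.] [289.  45.] [179.  45.]
81 [180. 100.] [291. 100.] [288. 184.] [182. 184.]
75 [182. 102.] [289. 102.] [287. 183.] [184. 183.]
81 [184. 239.] [287. 239.] [285. 313.] [186. 312.]
75 [185. 237.] [286. 238.] [284. 309.] [187. 309.]
```

View pics/w6.png

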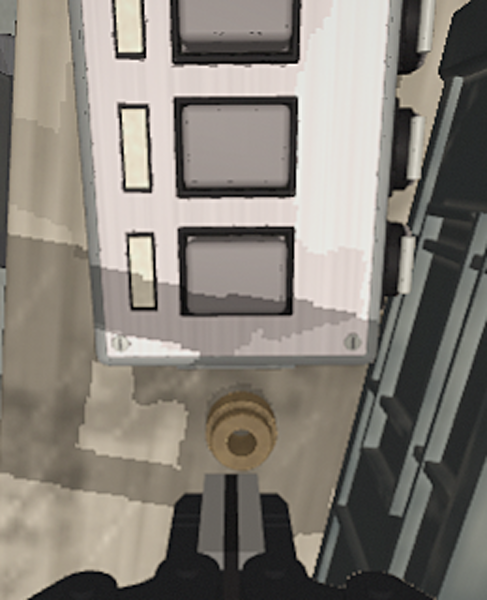

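Call:
drive_tool:
  rows: [-50,0,0,0,0,0,0,-100,0,0,0,0,0,0,-130,0,0,0,0,0,0,-130,0,0,0,0,0,0,-130,0,0,0,0,0,0]

```text
clock: 15.4
eef_pos: [479.7, -46.0, 287.7]
tcp_rot: [-1.514, 1.569, -2.926]
contact_force: [-0.6, -0.1, 0.1]
opening: 0.003
```

```bash
python3 - <<'E'
from h import *
T,s=pose();print(s["eef_pos"],s["contact_force"])
im=grab_frame("wrist")[:,:,::-1];cv2.imwrite("pics/w7.png",cv2.resize(im[:260,225:445],(507,600),interpolation=cv2.INTER_CUBIC))
cv2.imwrite("pics/t7.png",cv2.resize(grab_frame("top")[140:290,225:425,::-1],(800,600)))
E
```

```text
[479.71468396 -46.02860313 287.73799411] [-0.55397037 -0.06253598  0.05600224]
```

View pics/w7.png

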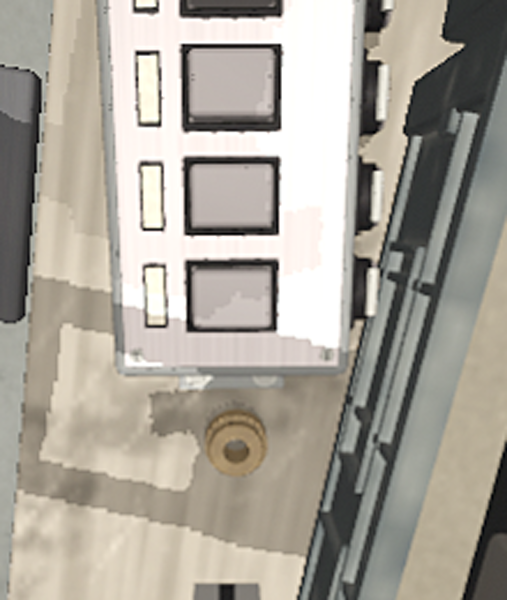

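View pics/t7.png

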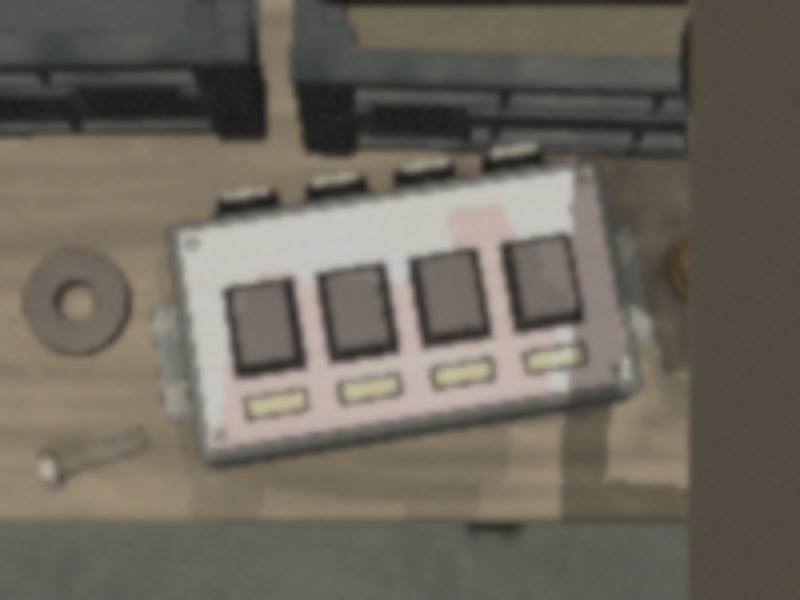

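```bash
python3 - <<'E'
from h import *
T,s=pose();p=camera_params("wrist");Tc=T@p["tool_from_camera"]
im=grab_frame("wrist")[:,:,::-1].copy()
ax=np.array([np.cos(.156),np.sin(.156),0]);ay=np.array([-ax[1],ax[0],0])
S=4;im=cv2.resize(im[10:160,260:400],None,fx=S,fy=S,interpolation=cv2.INTER_CUBIC)
a2=im.copy()
for k in((459.6,85.4),(466.8,43.2),(473.9,-.7)):
  for z,col in((81,(0,255,0)),(75,(0,0,255))):
    c=np.array([*k,z]);q=[((proj(p,Tc,c+a*18*ax+b*13*ay)[0]-[260,10]+.5)*S) for a,b in((-1,1),(1,1),(1,-1),(-1,-1))]
    print(k,z,np.round(q).astype(int).tolist())
    if k[1]<60 or 1: cv2.polylines(a2,[np.round(q).astype(int)],True,col,1)
cv2.imwrite("pics/w8.png",a2);cv2.imwrite("pics/w8raw.png",im)
E
```

```text
(459.6, 85.4) 81 [[187, 41], [340, 41], [338, 163], [188, 162]]
(459.6, 85.4) 75 [[188, 46], [339, 46], [336, 166], [190, 165]]
(466.8, 43.2) 81 [[191, 238], [338, 238], [336, 350], [193, 349]]
(466.8, 43.2) 75 [[193, 239], [337, 240], [334, 349], [194, 349]]
(473.9, -0.7) 81 [[194, 425], [335, 425], [333, 528], [195, 527]]
(473.9, -0.7) 75 [[195, 423], [334, 424], [331, 525], [197, 524]]
```

View pics/w8.png

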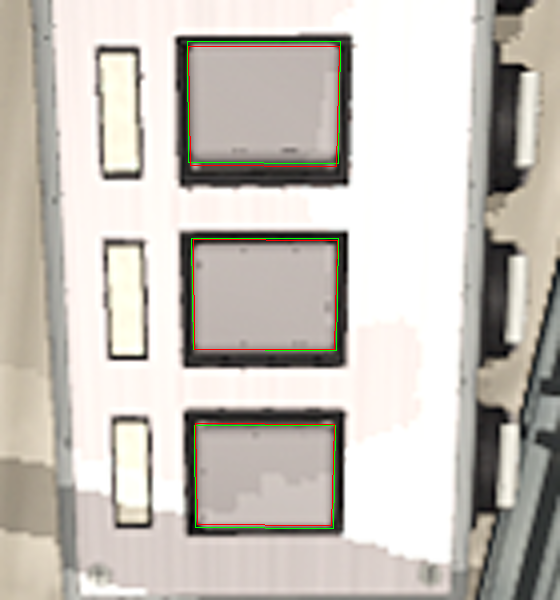

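View pics/w8raw.png

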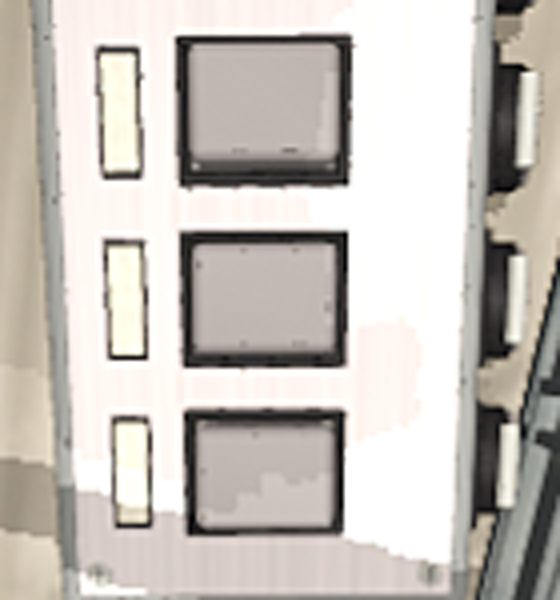

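The overlay fits raised better for key 2 but isn't decisive. I'll repeat the earlier w4 viewpoint (hovering over key 4) for a direct comparison.

Call:
drive_tool:
  rows: [50,0,-20,0,0,0,0,100,0,-46,0,0,0,0,150,1,-46,0,0,0,0,182,1,-46,0,0,0,0,192,1,-46,0,0,0,0,196,1,-46,0,0,0,0,196,1,-46,0,0,0,0]

```text
clock: 16.42
eef_pos: [473.3, -1.0, 91.9]
tcp_rot: [-1.604, 1.569, -3.017]
contact_force: [0.1, 0.2, -0.1]
opening: -0.004
```

```bash
python3 - <<'E'
from h import *
T,s=pose();print(s["eef_pos"],s["contact_force"])
im=grab_frame("wrist")[:,:,::-1].copy();old=cv2.imread("pics/w4.png")
c=lambda i:cv2.resize(i[0:230,250:390],(392,600) if 0 else (365,600),interpolation=cv2.INTER_CUBIC)
cv2.imwrite("pics/cmp.png",np.hstack([c(old),c(im)]))
E
```

```text
[473.29163755  -1.00636179  91.88196045] [ 0.07802123  0.22155913 -0.10555724]
```

View pics/cmp.png

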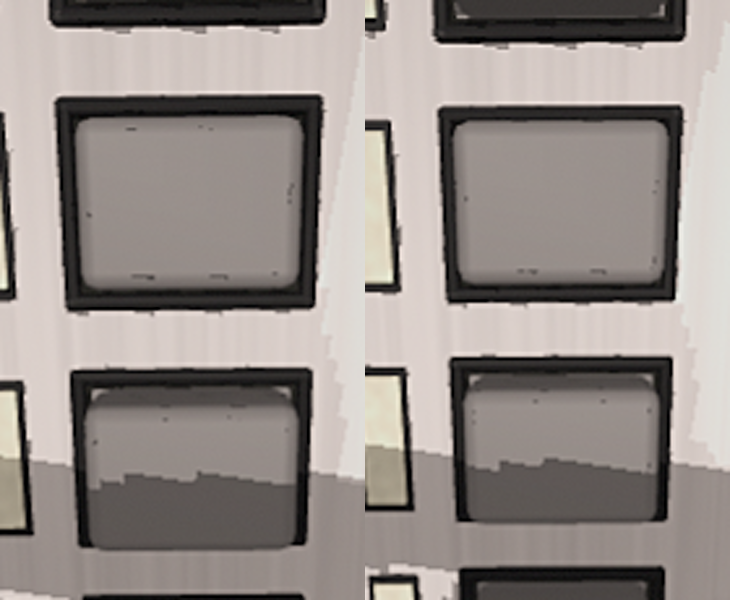

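Left is before, right is now. Key 2's cap-to-bezel width went from 227/266 to 215/244, a factor of 1.033. I expect 1.033 if it's raised and 0.994 if it's still latched, so key 2 is up. I'll retreat and hand in.

Call:
drive_tool:
  rows: [-50,0,0,0,0,0,0,-100,0,0,0,0,0,0,-120,0,0,0,0,0,0,-120,0,0,0,0,0,0,-120,0,0,0,0,0,0]

```text
clock: 17.1
eef_pos: [473.2, -1.0, 211.8]
tcp_rot: [-1.583, 1.569, -2.996]
contact_force: [-0.1, 0.8, -0.8]
opening: 0.001
```

```bash
python3 - <<'E'
from rig import r,sign_off
s=r.sense();print(s["clock"],s["eef_pos"],s["contact_force"]);print(sign_off())
E
```

```text
17.1 [473.22674254  -0.99222041 211.81560982] [-0.11065153  0.77983823 -0.77779721]
the job is handed in; nothing more can be done
None
```

The latched key was the second from the left; I released it, and all four keys should now stand raised. The job was handed in at 17.1 s with the arm well clear.

- **Tapping:** I tapped the keys left to right. Keys 1, 3 and 4 gave about 2 N (1.1 to 2.8 N) roughly 3 mm down, as raised keys should. Key 2 gave nothing until about 75 mm above the bench, then about 1.6 N, so it was the latched one. No raised key was pushed near its latching depth.
- **Release:** I lifted off, pressed key 2 to its stop at 69 mm (14 N at the bottom) and let it spring up.
- **Check on key 2:** Comparing wrist pictures before and after, the cap-to-bezel width grew by a factor of 1.033. That is what a raised key should show; a still-latched one would give about 0.99.
- **Check on the rest:** Keys 3 and 4 look unchanged, and key 1 was only checked by the tap and in the coarse top view. The bushing and bolt are unmoved in the top view. The brass part stood in its place in the wrist view, though the arm mostly hid it in the last top view.

Two checks were less clear. The side view and the first overlay from above could not settle key 2's height. The taps on keys 3 and 4, and the press on key 2, also showed 2–5 N of sideways force, probably fingertip friction; it vanished on lifting off.

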